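# Free a locked ratchet clamp and grip a bottle cap in it

### The arm

A 7-joint arm with a two-finger parallel gripper is mounted at the origin on a cart in front of the work surface, level with it; the furniture and walls round the work are solid. World frame = base frame: x ahead of the robot, y to its left, z up, the work surface at z = 0. Lengths are in m, angles in rad, forces in N, time in s.
With the tool pointing down it reaches from about 0.4 to 0.85 m from the base axis. Payload 6.9 kg.
Tool frame: the origin (TCP) lies between the finger pads; the fingertips stand 11 mm ahead of it and the grasp point (between the pads) lies 8 mm behind it; y points along the fingers, z is the direction in which the jaws open and shut, and the axes are right-handed (so a half turn about y gives the same grasp; the last joint's range is limited). The gripper opens to 85 mm and grips with 20 to 120 N. Pads are 22 mm wide; open, the fingers measure 114 mm over their backs; the gripper's body (76 mm by 85 mm) begins 54 mm behind the grasp point. The pads swing forward as they close: fully open they stand 13 mm farther back than shut.
Start: joints at [1.446, 0.507, -0.238, 1.5, 0.126, 1.149, -0.155], TCP at [0.142, -0.609, 0.242] pointing down, gripper open.
Joint ranges: [-3.08, 3.08], [-0.24, 2.05], [-1.43, 1.35], [0, 2.5], [-1.52, 4.66], [0.17, 1.96], [-2.89, 2.89]. Speed limits (rad/s): [2.39, 2.39, 3.14, 3.14, 3.14, 3.14, 3.14].

### API

Orientations are given as [roll, pitch, yaw] about the fixed x, y, z axes, in that order (R = Rz(yaw) Ry(pitch) Rx(roll)).
In Python, from rig import robot gives the robot as it stands.
- The arm moves only by the tool arm_command, never from a script. Its argument "moves" is one flat list of numbers, 6 for each row, row after row: the shift along the world's x, y, z in units of 50 mm (1.0 is 50 mm), then the turn, a rotation vector about the world's x, y, z in units of 6 degrees (1.0 is 6 degrees). In form: [x, y, z, wx, wy, wz, x, y, z, wx, wy, wz, ...]. A call has 1 to 5 rows; each row shifts and turns the commanded pose from where the row before left it; what a row does not reach is not made up. A row lasts 1/8 s, in which the tool goes at most 62.5 mm and 10.7 degrees, less where a joint would pass 70% of its speed; a pose out of reach is approached as far as the arm can. A call is refused whole if a number of a shift passes 1 or a number of a turn 1, either way. A call with a gripper value outside its range is refused whole. "gripper" is the gripper's target within -1 to 1 (shut at 1, half-way at 0, fully open at -1), set as the call begins (left out, the last holds). The fingers move at their own pace and stop on an object; the grip force is fixed at half the most. Time passes only in rows, so rows that do not move let the fingers close. It gives the time, the measured TCP pose, the force and the opening at its end, in the units of the state.
- robot.sense(): the state, without advancing time (a new reading comes with each control period).
- robot.camera(name): name is "scene" or "top" or "wrist"; returns a dict with "img" (480x640x3 uint8, red, green, blue), "fx", "fy", "cx", "cy" (pixels), "R" (3x3) and "t" (3): a world point X has camera coordinates R X + t. Camera axes: x right, y down, z forward; pixel columns grow to the right and rows downward; lengths in m; the calibration is good to about 2 mm. A picture is of the moment at which its call begins. There is no depth.
- robot.job_done(): hands the job in, once; it reports no verdict.
The state is a dict: "clock": time; "q": joint angles; "joint_vel": joint speeds; "joint_efforts": joint torques, N m; "eef_pos": TCP position; "orientation": TCP orientation; "ft_force": force on the tool from outside, world axes, zero at the start; "wrist_torque": the same for the moment, N m; "finger_gap": finger opening in m.
Only numpy, scipy, OpenCV 4.12 (cv2) and the standard library are available. Lean on these libraries where they do the work, as an engineer would, in place of code of your own. Each camera call takes 0.05 s, during which the arm holds its last target. There are 200 camera calls.

### The job

The ratchet clamp on the table has been left locked shut and empty. Press its ratchet handle down, square to the swing of the handles, so that the teeth let go and the clamp springs fully open; then lay the screw cap from the yellow notebook flat on the clamp's seat, the same way up, let go, and push the swinging handle in until the ratchet by itself holds the cap firmly in the sprung V jaw. Do not crush the cap by driving the sprung jaw to its stop, and leave the bottles and the two spare caps as they stand.

Things in the scene. Friction and masses are not known exactly. Their poses are not given: they have to be found in the camera images.
- clamp: Steel scissor clamp on a fixed 165 x 110 x 12 mm base plate. Origin on the vertical pivot axis at table height; x points from pivot to jaws, z up. Two handles with finger rings (42 mm wide, ring centres 166 mm from the pivot) reach to -x: the swinging handle on the +y side, the ratchet handle on the -y side. Bars are 12 mm wide; nothing is higher than 63 mm.
- seat (a point): Place for the cap, on top of the seat: an aluminium rail 24 mm wide (clamp x), 62 mm long (clamp y), 38 mm above the table, running from jaw to jaw; 85 mm from the pivot on clamp +x, 14 mm to -y; axes as the clamp's. A cap laid here in the open clamp has 4 mm or more to each jaw. Fingers can go down beside the rail, at its -x and +x sides. The cap slides along the rail when pushed.
- v_mean (a point): Mean place of the middle of a cap that touches the sprung V jaw (28 mm wide, z 42 to 55 mm, on a block 57 mm high at the seat's +y end). A hidden screw setting shifts the V up to 7 mm either way along clamp y: it must be felt. The V yields only from about 10 N on, then 0.8 mm per N, and is at its stop after 7 mm (19 N on the cap; more crushes it).
- jaw (a point): Middle of the moving jaw's flat steel face, 26 mm wide, 14 mm high, opposite the V on the seat's -y side. It is one piece with the swinging handle: pushing that handle in by 14 mm at push_point moves the jaw 10 mm to clamp +y, where it pushes the cap along the seat into the V.
- lever (a joint): Angle of swinging handle and jaw, rad: 0 shut, 0.47 fully open at its stop, where a spring drives it. Ratchet teeth at 0.30, 0.255, 0.21, 0.165, 0.12, 0.075, 0.03: let go between teeth it falls back to the next more open one. Starts locked on a tooth. Going in it rides over the teeth by itself. The cap meets the V at 0.30 to 0.12, then about 0.08 rad is left to the V's stop.
- push_point (a point): Outer (+y) side face of the swinging handle's 12 mm high bar, at half height (50 mm above the table), 120 mm from the pivot, 25 mm short of its ring, which juts out 14 mm; moves with the handle. The bar slants 0.185 rad (plus the joint angle) from clamp -x to +y. Pushed toward the ratchet handle (clamp -y, arc about the pivot) it closes the clamp: 2 N, to 6 N over a tooth; with cap in the V at once 12 N, at its stop 19 N.
- press_point (a point): Top of the ratchet handle's 12 mm wide bar, 41.5 mm above the table, 142 mm from the pivot, 0.185 rad from clamp -x toward -y. This handle does not swing; pressed straight down it bends on a spring: 2 to 4 N and 6 mm free the teeth, about 12 mm is its stop. The clamp then springs open by itself. It must be free to dip while the clamp is being closed.
- cap_center (a point): Centre (half-way up) of the black ribbed screw cap that lies on the yellow notebook: 33 mm across, 19 mm high, about 15 g, closed end up, z axis up. The notebook (148 x 108 mm, 7 mm high) lies flat and is fixed.
- bottle_a: Full glass bottle with black cap standing behind the clamp on the left, 77 mm across, 222 mm high; origin at the centre of its underside.
- bottle_b: The same kind of bottle, behind the clamp on the right; origin at the centre of its underside.
- spare_cap_a: Spare black screw cap, 33 x 19 mm, lying on the bare table near the robot; not to be moved. Origin at the centre of its underside.
- spare_cap_b: The other spare cap, on the bare table at the right; not to be moved. Origin at the centre of its underside.
There are look-alikes about, which are no part of the job. What is shaped like the part that bears cap_center but blue is not meant.

How it is judged:
On the way, in this order (a step that is already met when the one before it is completed fails the run):
1. the ratchet is released and the clamp has sprung fully open (value of joint lever above 0.44 rad), for 0.2 s.
2. with the clamp still open, the cap lies flat on the seat between the jaws, the same way up, and is let go (x of cap_center in the frame of clamp between 0.073 and 0.097 m and z of cap_center in the frame of clamp between 0.0445 and 0.0515 m and angle between cap_center's own z axis and vertical below 0.15 rad and y of cap_center in the frame of clamp between -0.035 and 0.015 m and value of joint lever above 0.42 rad and contact force between cap and the fingers below 0.1 N), for 0.2 s.
At the end, for the whole second after the job is handed in: The cap lies flat on the seat, the same way up, at rest between the jaws (within 12 mm of the seat's middle along the clamp); the ratchet holds the swinging handle in, and the moving jaw grips the cap with more than 7 N; both bottles stand (x of cap_center in the frame of clamp between 0.073 and 0.097 m and z of cap_center in the frame of clamp between 0.0445 and 0.0515 m and angle between cap_center's own z axis and vertical below 0.15 rad and y of cap_center in the frame of clamp between -0.012 and 0.02 m and contact force between cap and lever above 7 N and linear speed of cap below 0.01 m/s and value of joint lever below 0.31 rad and not (angle between bottle_a's own z axis and vertical above 0.3 rad) and not (angle between bottle_b's own z axis and vertical above 0.3 rad)); the robot touches nothing.
It fails at once if the cap is crushed: pressed with more than 26 N by the moving jaw (contact force between cap and lever above 26 N).
It fails at once if a bottle is knocked over (angle between any of bottle_a, bottle_b's own z axis and vertical above 0.3 rad).
It fails at once if a spare cap is moved by more than 25 mm (distance of any of spare_cap_a, spare_cap_b from where it was at the start of the episode above 0.025 m).
It also fails if it takes over 72 s, if anything falls off the work surface, if the arm or the gripper's body presses on something with over 40 N, if the wrist force passes 120 N, or if a joint passes its speed limit or range.

## Working session

There is one attempt and no reset: what is moved stays moved. The work goes in short steps, Python scripts to look and compute and a tool call to move; the robot and the scene stay as the last step left them, time stands still between calls to the robot, and variables do not carry over. Pictures are saved under pics/ and viewed, about 8 in all and at most 12, crops included, and the job is handed in when it is done.

Besides the shell and the picture viewer there is one more tool, called in YAML: its name, and indented under it one key for each argument. arm_command: Moves the arm, as the interface text tells. Its arguments: {"type":"object","properties":{"moves":{"type":"array","items":{"type":"number"}},"gripper":{"type":"number"}},"required":["moves"]}

```bash
ls; mkdir -p pics; python3 - <<'E'
from rig import robot
import cv2,pickle
s=robot.sense();print({k:s[k] for k in('clock','eef_pos','orientation','ft_force','finger_gap')})
for n in('top','scene'):
    c=robot.camera(n);pickle.dump(c,open(f'pics/{n}0.pkl','wb'))
    cv2.imwrite(f'pics/{n}0.png',c['img'][:,:,::-1]);print(n,c['fx'],c['fy'],c['cx'],c['cy'],c['R'],c['t'])
E
```

```text
pics
{'clock': 0.0, 'eef_pos': array([ 0.14217863, -0.60812013,  0.24145085]), 'orientation': array([-1.57254991e+00, -3.93058610e-05, -2.91178786e+00]), 'ft_force': array([-0.30967323,  0.07087915, -0.01736408]), 'finger_gap': 0.08528321806363749}
top 445.7902082360941 445.7902082360941 317.1531141159594 233.88336530531916 [[ 0.02722907 -0.99959455 -0.00832488]
 [-0.9973226  -0.02659988 -0.06811813]
 [ 0.06786907  0.01015739 -0.99764253]] [0.00574643 0.59925677 1.01814737]
scene 454.72129340990375 454.72129340990375 311.18843665375886 242.2432300010748 [[-0.78997064 -0.61265423 -0.0245189 ]
 [-0.34434324  0.47638121 -0.80900474]
 [ 0.50732052 -0.63064708 -0.58729051]] [0.47260437 0.23124858 0.77925392]
```

View pics/top0.png

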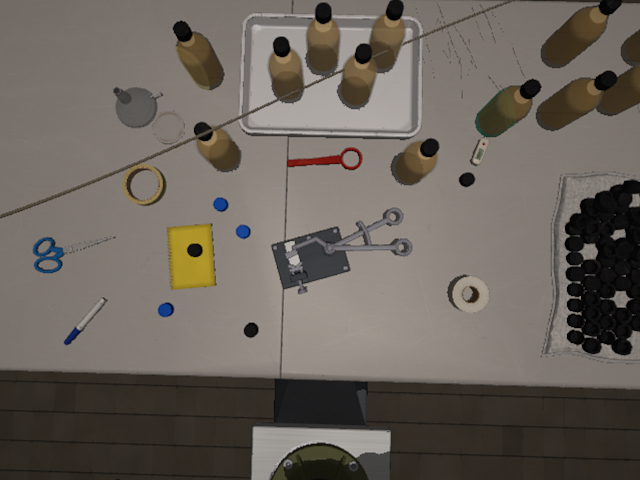

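View pics/scene0.png

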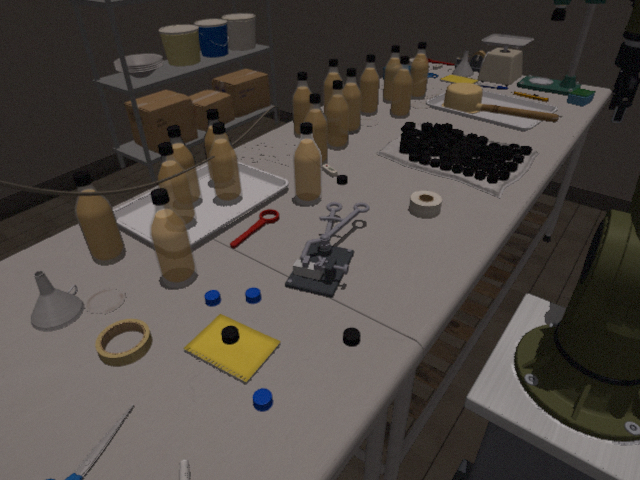

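```bash
cat > h.py <<'E'
import numpy as np,cv2,pickle
def ray(c,u,v,z):
    d=c['R'].T@np.array([(u-c['cx'])/c['fx'],(v-c['cy'])/c['fy'],1.]);o=-c['R'].T@c['t']
    return o+d*(z-o[2])/d[2]
def proj(c,X):
    p=c['R']@np.asarray(X,float)+c['t'];return np.array([c['fx']*p[0]/p[2]+c['cx'],c['fy']*p[1]/p[2]+c['cy']])
def blobs(m,amin=30):
    n,l,s,ce=cv2.connectedComponentsWithStats(m.astype(np.uint8));return [(int(s[i,4]),ce[i].round(1),s[i,:4]) for i in range(1,n) if s[i,4]>=amin]
E
python3 - <<'E'
from h import *
c=pickle.load(open('pics/top0.pkl','rb'));im=c['img'].astype(int)
for a in [('pivot',329,248,.05),('ratring',393,215,.038),('swring',402,247,.05),('seat',294,262,.04),('capn',195,250,.026),('botR_base',408,172,0),('botL',225,160,0),('spA',251,330,.019),('spB',467,180,.019)]:
    print(a[0],ray(c,*a[1:]).round(3))
m=(im[:,:,0]>150)&(im[:,:,2]<80);print([b for b in blobs(m,300)])
m=(im.max(2)<35);print([b for b in blobs(m[:340],60) if b[0]<400])
cr=c['img'][195:305,262:422];cv2.imwrite('pics/crop0.png',cv2.resize(cr,(800,550),interpolation=cv2.INTER_CUBIC)[:,:,::-1])
E
```

```text
pivot [ 0.566 -0.006  0.05 ]
ratring [ 0.646 -0.151  0.038]
swring [ 0.572 -0.171  0.05 ]
seat [0.532 0.073 0.04 ]
capn [0.554 0.304 0.026]
botR_base [ 0.755 -0.191  0.   ]
botL [0.773 0.249 0.   ]
spA [0.373 0.168 0.019]
spB [ 0.735 -0.326  0.019]
[(2130, array([190.8, 257. ]), array([169, 226,  45,  62], dtype=int32))]
[(271, array([394.3,   9.6]), array([386,   0,  17,  20], dtype=int32)), (252, array([609. ,   5.8]), array([599,   0,  24,  15], dtype=int32)), (264, array([323. ,  12.9]), array([316,   3,  15,  21], dtype=int32)), (275, array([182.1,  31.1]), array([173,  21,  19,  21], dtype=int32)), (256, array([281.1,  46.5]), array([273,  37,  17,  20], dtype=int32)), (262, array([363. ,  53.2]), array([355,  44,  17,  20], dtype=int32)), (318, array([605.2,  80.4]), array([594,  71,  23,  20], dtype=int32)), (284, array([529.8,  88.7]), array([520,  79,  21,  20], dtype=int32)), (125, array([200.6, 127.9]), array([194, 123,  17,  12], dtype=int32)), (61, array([205.8, 136.8]), array([199, 132,  13,   9], dtype=int32)), (244, array([429.1, 147.5]), array([420, 139,  19,  18], dtype=int32)), (154, array([466.3, 179.2]), array([459, 173,  15,  14], dtype=int32)), (148, array([194.5, 249.8]), array([188, 244,  14,  13], dtype=int32)), (148, array([250.6, 329.6]), array([244, 323,  14,  14], dtype=int32))]
```

View pics/crop0.png

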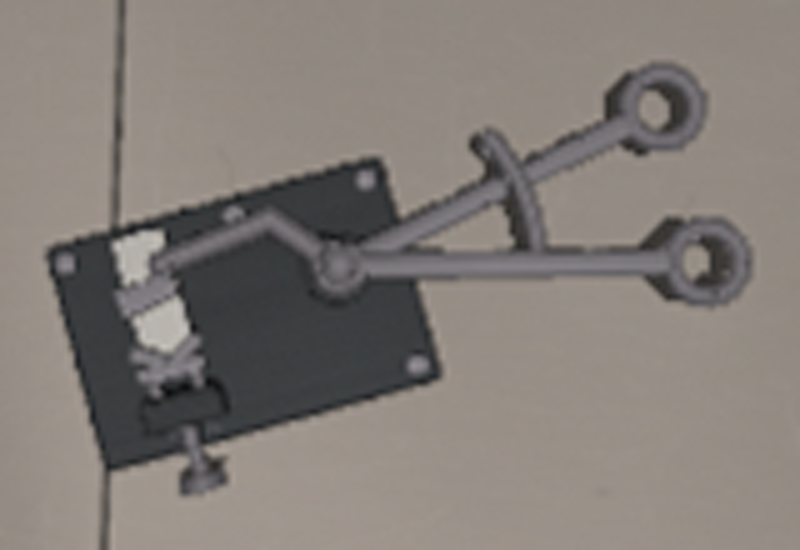

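```bash
python3 - <<'E'
from h import *
c=pickle.load(open('pics/top0.pkl','rb'))
P=lambda u,v,z:ray(c,262+u/5-.4,195+v/5-.4,z)
k=[P(*p,.012) for p in((50,248),(378,160),(440,375),(110,467))]
for i in range(4):
    d=k[i]-k[i-1];print(np.linalg.norm(d).round(4),np.degrees(np.arctan2(d[1],d[0])).round(2))
print('centre',np.mean(k,0).round(4))
sc=[P(*p,.014) for p in((65,263),(367,180),(420,365))]
d=sc[0]-sc[1];print('scr',np.degrees(np.arctan2(d[1],d[0])))
for z in(.05,.055,.06):print('pivot',z,P(338,260,z).round(4))
print('ratring',P(657,107,.0415).round(4),'sw',P(703,258,.056).round(4))
E
```

```text
0.1061 17.25
0.1595 -73.42
0.1047 -162.58
0.1598 107.09
centre [0.5448 0.0361 0.012 ]
scr 106.92906568545686
pivot 0.05 [ 0.5688 -0.0064  0.05  ]
pivot 0.055 [ 0.5686 -0.0063  0.055 ]
pivot 0.06 [ 0.5684 -0.0062  0.06  ]
ratring [ 0.643  -0.1505  0.0415] sw [ 0.5739 -0.1698  0.056 ]
```

arm_command:
  moves: [0.9, 0.9, 0, 0, 0, 0.13, 0.9, 0.9, 0, 0, 0, 0.13, 0.9, 0.9, 0, 0, 0, 0.13, 0.9, 0.9, 0, 0, 0, 0.13, 0.9, 0.9, 0, 0, 0, 0.1]
  gripper: 1

```text
clock: 0.72
eef_pos: [0.3643, -0.386, 0.2421]
orientation: [-1.571, -0.0, -2.847]
ft_force: [2.0, -0.5, -0.5]
finger_gap: -0.0001
```

arm_command:
  moves: [0.9, 0.9, 0, 0, 0, 0, 0.9, 0.9, 0, 0, 0, 0, 0.8, 0.9, 0, 0, 0, 0, 0, 0, 0, 0, 0, 0, 0, 0, 0, 0, 0, 0]

```text
clock: 1.35
eef_pos: [0.4913, -0.2544, 0.2418]
orientation: [-1.571, -0.001, -2.846]
ft_force: [-0.1, -0.2, 0.5]
finger_gap: -0.0002
```

```bash
python3 - <<'E'
from rig import robot
from h import *
s=robot.sense();print({k:s[k] for k in('clock','eef_pos','orientation','ft_force','finger_gap')})
t=pickle.load(open('pics/top0.pkl','rb'));print('botB',ray(t,429,147.5,.222),'botA',ray(t,202,131,.222))
c=robot.camera('wrist');pickle.dump(c,open('pics/w1.pkl','wb'));cv2.imwrite('pics/w1.png',c['img'][:,:,::-1]);print(c['R'],c['t'],c['fx'])
E
```

```text
{'clock': 1.35, 'eef_pos': array([ 0.4912534 , -0.25435542,  0.24182841]), 'orientation': array([-1.57110223e+00, -1.22884879e-03, -2.84631607e+00]), 'ft_force': array([-0.11669252, -0.16947186,  0.48407223]), 'finger_gap': -0.00015128706954401243}
botB [ 0.75508996 -0.18787773  0.222     ] botA [0.77628799 0.24517792 0.222     ]
[[ 2.91393577e-01 -9.56603190e-01 -3.47474915e-04]
 [-9.20637358e-01 -2.80536553e-01  2.71525500e-01]
 [-2.59839639e-01 -7.88008884e-02 -9.62431183e-01]] [-0.38647143  0.34519477  0.48678592] 370.0580708473985
```

View pics/w1.png

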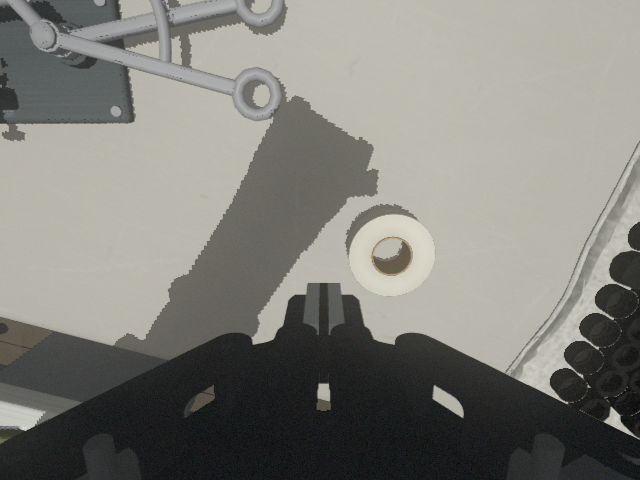

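arm_command:
  moves: [0, 0.8, 0, 0, 0, 0, 0, 0.8, 0, 0, 0, 0, 0, 0.8, 0, 0, 0, 0, 0, 0.8, 0, 0, 0, 0, 0, 0, 0, 0, 0, 0]

```text
clock: 2.02
eef_pos: [0.4912, -0.0925, 0.2426]
orientation: [-1.571, 0.0, -2.845]
ft_force: [0.7, -1.1, 0.2]
finger_gap: -0.0003
```

```bash
python3 - <<'E'
from rig import robot
from h import *
c=robot.camera('wrist');pickle.dump(c,open('pics/w2.pkl','wb'));cv2.imwrite('pics/w2.png',c['img'][:,:,::-1]);print(robot.sense()['eef_pos'])
c=pickle.load(open('pics/w1.pkl','rb'))
print('piv',ray(c,44,37,.06),'sw',ray(c,259,94,.056))
E
```

```text
[ 0.49121745 -0.09471674  0.24246441]
piv [ 0.56291682 -0.00892582  0.06      ] sw [ 0.57143026 -0.17581427  0.056     ]
```

View pics/w2.png

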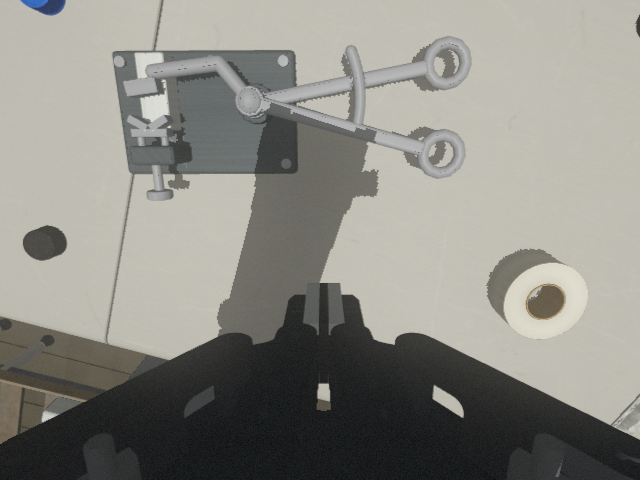

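```bash
python3 - <<'E'
from h import *
c=pickle.load(open('pics/w2.pkl','rb'))
p=ray(c,250,101,.058);r=ray(c,447,62.5,.037);s=ray(c,441.5,153.5,.052)
for n,q in(('rat',r),('sw',s)):
    d=(q-p)[:2];print(n,q.round(4),np.linalg.norm(d).round(4),np.degrees(np.arctan2(d[1],d[0])).round(2))
print('piv',p.round(4))
k=[ray(c,*q,.012) for q in((113,52),(295,50),(297,173),(128,173))]
for i in range(4):
    d=k[i]-k[i-1];print(np.linalg.norm(d).round(4),np.degrees(np.arctan2(d[1],d[0])).round(2))
print(np.mean(k,0))
print('seat ends',ray(c,146,53,.038),ray(c,165,120,.038))
a=np.radians(106.9);C=np.array([np.cos(a),np.sin(a)]);D=np.array([-C[1],C[0]])
print('seat',p[:2]+.085*C-.014*D)
# alt from top
E
```

```text
rat [ 0.6426 -0.1546  0.037 ] 0.166 -61.81
sw [ 0.5713 -0.1735  0.052 ] 0.1653 -87.54
piv [ 0.5642 -0.0083  0.058 ]
0.1071 16.06
0.1628 -72.39
0.1087 -163.11
0.1643 107.05
[0.54237807 0.03526201 0.012     ]
seat ends [0.5758349  0.08745303 0.038     ] [0.52794449 0.06266419 0.038     ]
seat [0.55291364 0.07710097]
```

arm_command:
  moves: [0.72, -0.2, -0.2, 0, 0, 0, 0.72, -0.2, -0.3, 0, 0, 0, 0.72, -0.2, -0.5, 0, 0, 0, 0.72, -0.2, -0.5, 0, 0, 0, 0, 0, -0.6, 0, 0, 0]

```text
clock: 2.7
eef_pos: [0.6373, -0.1385, 0.1356]
orientation: [-1.569, 0.001, -2.852]
ft_force: [-0.9, 0.7, -1.5]
finger_gap: -0.0001
```

arm_command:
  moves: [0, 0, -0.6, 0, 0, 0, 0, 0, -0.4, 0, 0, 0, 0, 0, 0, 0, 0, 0]

```text
clock: 3.08
eef_pos: [0.634, -0.1372, 0.0853]
orientation: [-1.571, -0.004, -2.85]
ft_force: [-0.1, -0.0, 0.3]
finger_gap: 0.0004
```

arm_command:
  moves: [-0.02, 0.08, -0.3, 0, 0, 0, 0, 0, -0.2, 0, 0, 0, 0, 0, -0.1, 0, 0, 0, 0, 0, -0.1, 0, 0, 0, 0, 0, 0, 0, 0, 0]

```text
clock: 3.7
eef_pos: [0.6348, -0.1302, 0.0522]
orientation: [-1.571, 0.0, -2.847]
ft_force: [-0.7, 0.3, -0.5]
finger_gap: -0.0002
```

arm_command:
  moves: [0, 0, -0.06, 0, 0, 0, 0, 0, -0.06, 0, 0, 0, 0, 0, -0.04, 0, 0, 0, 0, 0, 0, 0, 0, 0, 0, 0, 0, 0, 0, 0]

```text
clock: 4.32
eef_pos: [0.635, -0.1302, 0.0445]
orientation: [-1.571, 0.001, -2.847]
ft_force: [1.0, -0.6, 3.5]
finger_gap: -0.0002
```

```bash
python3 - <<'E'
from rig import robot
from h import *
c=robot.camera('top');pickle.dump(c,open('pics/t1.pkl','wb'))
s=robot.sense();print(s['eef_pos'],s['ft_force'])
cr=c['img'][195:305,262:422];cv2.imwrite('pics/crop1.png',cv2.resize(cr,(800,550),interpolation=cv2.INTER_CUBIC)[:,:,::-1])
E
```

```text
[ 0.63498807 -0.13022432  0.04449928] [ 1.34070461 -0.45215993  3.70394315]
```

View pics/crop1.png

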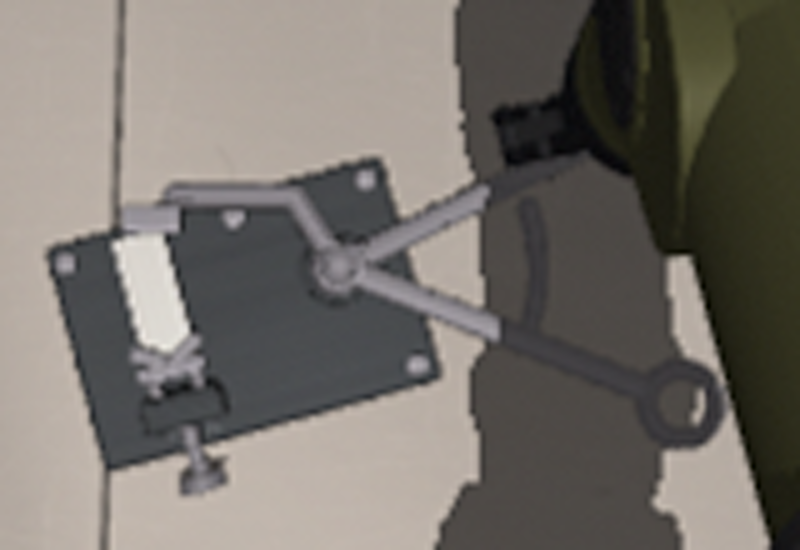

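arm_command:
  moves: [0, 0, 0.5, 0, 0, 0, 0, 0.2, 0.9, 0, 0, 0, -0.3, 0.8, 0.9, 0, 0, 0, -0.4, 0.9, 0.9, 0, 0, 0, -0.5, 0.95, 0.5, 0, 0, 0]
  gripper: -1

```text
clock: 5.0
eef_pos: [0.5758, 0.0105, 0.2282]
orientation: [-1.57, 0.002, -2.848]
ft_force: [0.0, 1.4, 0.8]
finger_gap: 0.085
```

arm_command:
  moves: [-0.4, 0.95, 0.1, 0, 0, 0, -0.4, 0.95, 0, 0, 0, 0, -0.4, 0.95, 0, 0, 0, 0, -0.4, 0.95, 0, 0, 0, 0, -0.4, 0.95, 0, 0, 0, 0]

```text
clock: 5.62
eef_pos: [0.4747, 0.248, 0.2311]
orientation: [-1.57, -0.001, -2.847]
ft_force: [0.1, 0.4, 0.4]
finger_gap: 0.0854
```

arm_command:
  moves: [0, 0.5, 0, 0, 0, 0, 0, 0.3, 0, 0, 0, 0, 0, 0, 0, 0, 0, 0]

```text
clock: 6.0
eef_pos: [0.4758, 0.2872, 0.231]
orientation: [-1.571, -0.001, -2.846]
ft_force: [0.3, 0.1, -0.4]
finger_gap: 0.0853
```

```bash
python3 - <<'E'
from rig import robot
from h import *
t=robot.camera('top');s=robot.camera('scene');c=robot.camera('wrist');pickle.dump((c,t,s),open('pics/w3.pkl','wb'));cv2.imwrite('pics/w3.png',c['img'][:,:,::-1]);print(robot.sense()['eef_pos'],robot.sense()['clock'])
E
```

```text
[0.4764311  0.28526473 0.23116595] 6.15
```

View pics/w3.png

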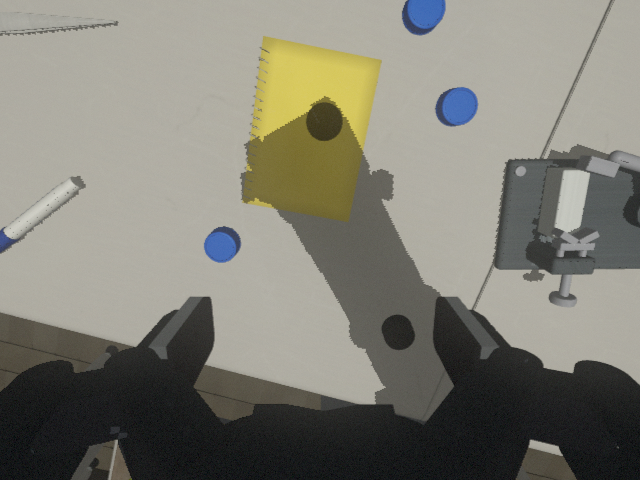

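```bash
python3 - <<'E'
from h import *
c,t,s=pickle.load(open('pics/w3.pkl','rb'))
for n,k,roi in(('w',c,(slice(80,160),slice(290,360))),('top0',pickle.load(open('pics/top0.pkl','rb')),(slice(235,265),slice(180,210)))):
    im=k['img'][roi].astype(int);m=im[:,:,0]<(45);
    for b in blobs(m,50):
        u=b[1]+[roi[1].start,roi[0].start];print(n,b[0],u,b[2],ray(k,*u,.0165).round(4),ray(k,*u,.026).round(4))
# rail white
im=c['img'][150:260,530:600].astype(int);m=(im.min(2)>200)
for b in blobs(m,200):
    print(b)
r=cv2.minAreaRect(np.argwhere(m)[:,::-1].astype(np.float32));bp=cv2.boxPoints(r)+[530,150];print(bp)
for q in bp: print(ray(c,*q,.038).round(4))
E
```

```text
top0 149 [194.5 249.8] [ 8  9 14 13] [0.5542 0.3076 0.0165] [0.554  0.3049 0.026 ]
[[530. 150.]
 [530. 150.]
 [530. 150.]
 [530. 150.]]
[0.5808 0.1315 0.038 ]
[0.5808 0.1315 0.038 ]
[0.5808 0.1315 0.038 ]
[0.5808 0.1315 0.038 ]
```

```bash
python3 - <<'E'
from h import *
c,t,s=pickle.load(open('pics/w3.pkl','rb'))
im=c['img'];print(im[121,324],im[121,290],im[200,565],im[115,330],im[180,600])
roi=im[80:170,285:365].astype(int)
for th in(60,70,80):
    for b in blobs(roi[:,:,0]<th,200):
        u=b[1]+[285,80];print(th,b[0],u,b[2],ray(c,*u,.0165).round(4),ray(c,*u,.026).round(4))
m=im[150:260,530:600].min(2)>(185)
l=[b for b in blobs(m,200)];print(l)
n,lab,st,_=cv2.connectedComponentsWithStats(m.astype(np.uint8));i=1+st[1:,4].argmax()
bp=cv2.boxPoints(cv2.minAreaRect(np.argwhere(lab==i)[:,::-1].astype(np.float32)))+[530,150]
for q in bp: print(q,ray(c,*q,.038).round(4))
E
```

```text
[70 65 40] [127 114  52] [195 197 189] [66 60 33] [89 93 93]
70 682 [324.2 126.1] [22 28 35 33] [0.5489 0.3062 0.0165] [0.5487 0.3062 0.026 ]
80 1059 [323.9 121.3] [21 23 36 38] [0.5528 0.3077 0.0165] [0.5525 0.3076 0.026 ]
[(1261, array([41.7, 50.2]), array([26, 21, 32, 61], dtype=int32))]
[555.16215706 229.02702332] [0.5235 0.0792 0.038 ]
[565.21620941 168.70270157] [0.5752 0.0953 0.038 ]
[587.91891479 172.48648834] [0.578  0.0749 0.038 ]
[577.86486053 232.81080627] [0.5263 0.0578 0.038 ]
```

arm_command:
  moves: [0.5, 0.15, -0.7, 0, 0, 0, 0.5, 0.14, -0.7, 0, 0, 0, 0.5, 0.14, -0.7, 0, 0, 0, 0, 0, -0.7, 0, 0, 0, 0, 0, -0.4, 0, 0, 0]

```text
clock: 6.78
eef_pos: [0.551, 0.3062, 0.0692]
orientation: [-1.57, -0.003, -2.849]
ft_force: [0.1, -0.3, 0.4]
finger_gap: 0.0856
```

arm_command:
  moves: [0, 0, 0, 0, 0, 0, 0, 0, 0, 0, 0, 0]

```text
clock: 7.02
eef_pos: [0.5517, 0.308, 0.0724]
orientation: [-1.571, 0.001, -2.848]
ft_force: [-0.1, -0.3, -0.2]
finger_gap: 0.0853
```

arm_command:
  moves: [0.02, 0, -0.5, 0, 0, 0, 0, 0, -0.4, 0, 0, 0, 0, 0, -0.2, 0, 0, 0, 0, 0, 0, 0, 0, 0]

```text
clock: 7.52
eef_pos: [0.5521, 0.3084, 0.0168]
orientation: [-1.571, 0.0, -2.847]
ft_force: [-0.9, 0.5, 0.6]
finger_gap: 0.0852
```

arm_command:
  moves: [0, 0, 0, 0, 0, 0, 0, 0, 0, 0, 0, 0, 0, 0, 0, 0, 0, 0, 0, 0, 0, 0, 0, 0, 0, 0, 0, 0, 0, 0]
  gripper: 1

```text
clock: 8.15
eef_pos: [0.5528, 0.309, 0.0181]
orientation: [-1.571, 0.003, -2.847]
ft_force: [-0.8, -1.0, 9.4]
finger_gap: 0.0311
```

arm_command:
  moves: [0, 0, 0.5, 0, 0, 0, 0, 0, 0.8, 0, 0, 0, 0, -0.8, 0.6, 0, 0, 0, 0, -0.9, 0, 0, 0, 0, 0, -0.9, 0, 0, 0, 0]

```text
clock: 8.78
eef_pos: [0.5522, 0.1773, 0.1123]
orientation: [-1.571, 0.002, -2.847]
ft_force: [1.1, -1.4, -0.7]
finger_gap: 0.0314
```

arm_command:
  moves: [0, -0.8, 0, 0, 0, 0, 0, -0.6, 0, 0, 0, 0, 0, -0.4, 0, 0, 0, 0, 0, 0, 0, 0, 0, 0, 0, 0, 0, 0, 0, 0]

```text
clock: 9.4
eef_pos: [0.552, 0.0902, 0.1116]
orientation: [-1.572, 0.001, -2.845]
ft_force: [0.1, -0.9, 0.5]
finger_gap: 0.031
```

arm_command:
  moves: [0.06, -0.24, -0.3, 0, 0, 0, 0, 0, -0.5, 0, 0, 0, 0, 0, -0.3, 0, 0, 0, 0, 0, 0, 0, 0, 0, 0, 0, 0, 0, 0, 0]

```text
clock: 10.02
eef_pos: [0.5553, 0.0769, 0.0567]
orientation: [-1.571, 0.001, -2.846]
ft_force: [-1.3, 0.5, -0.1]
finger_gap: 0.0312
```

```bash
python3 - <<'E'
from rig import robot
from h import *
c=robot.camera('wrist');s=robot.camera('scene');print(robot.sense()['eef_pos'],robot.sense()['ft_force'])
a=c['img'][200:440,160:480];b=s['img'][210:310,260:393]
cv2.imwrite('pics/p4.png',np.vstack([cv2.resize(a,(400,300)),cv2.resize(b,(400,300),interpolation=cv2.INTER_CUBIC)])[:,:,::-1])
E
```

```text
[0.55546574 0.07671738 0.05714667] [-0.16312991 -0.75177974 -0.08477722]
```

View pics/p4.png

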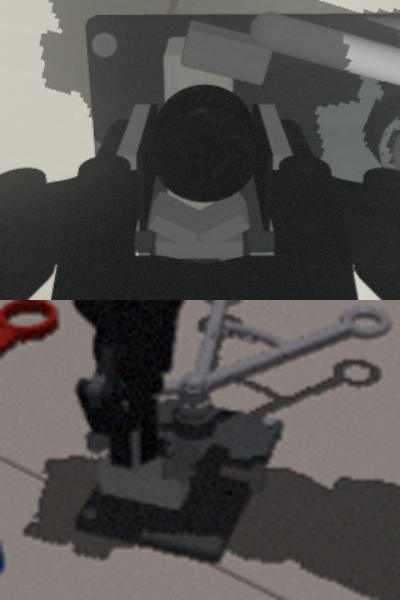

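arm_command:
  moves: [0, 0, -0.08, 0, 0, 0, 0, 0, -0.06, 0, 0, 0, 0, 0, 0, 0, 0, 0, 0, 0, 0, 0, 0, 0]

```text
clock: 10.62
eef_pos: [0.555, 0.0765, 0.0494]
orientation: [-1.571, -0.0, -2.847]
ft_force: [-0.9, -0.3, -0.4]
finger_gap: 0.0312
```

arm_command:
  moves: [0, 0, -0.02, 0, 0, 0, 0, 0, -0.01, 0, 0, 0, 0, 0, 0, 0, 0, 0]

```text
clock: 11.0
eef_pos: [0.5551, 0.0765, 0.0487]
orientation: [-1.57, 0.001, -2.847]
ft_force: [-2.0, 0.3, 7.7]
finger_gap: 0.0311
```

arm_command:
  moves: [0, 0, 0, 0, 0, 0, 0, 0, 0, 0, 0, 0, 0, 0, 0, 0, 0, 0, 0, 0, 0, 0, 0, 0, 0, 0, 0, 0, 0, 0]
  gripper: -0.3

```text
clock: 11.62
eef_pos: [0.5549, 0.0765, 0.0479]
orientation: [-1.571, -0.0, -2.847]
ft_force: [-0.3, 0.3, -0.3]
finger_gap: 0.0552
```

arm_command:
  moves: [0, 0, 0.3, 0, 0, 0, 0, 0, 0.6, 0, 0, 0, 0, 0, 0.8, 0, 0, 0, 0, 0, 0.8, 0, 0, 0, 0, 0, 0.8, 0, 0, 0]

```text
clock: 12.25
eef_pos: [0.5547, 0.0765, 0.2155]
orientation: [-1.571, 0.001, -2.847]
ft_force: [0.5, 0.5, -0.4]
finger_gap: 0.0556
```

arm_command:
  moves: [-0.26, -0.74, 0, 0, 0, -0.8, -0.26, -0.74, -0.1, 0, 0, -0.8, -0.26, -0.74, -0.3, 0, 0, -0.8, -0.26, -0.74, -0.4, 0, 0, -0.8, -0.26, -0.74, -0.4, 0, 0, -0.8]
  gripper: 1

```text
clock: 12.88
eef_pos: [0.4897, -0.1096, 0.1536]
orientation: [-1.571, 0.002, 3.015]
ft_force: [0.0, -0.1, -0.4]
finger_gap: 0.0001
```

arm_command:
  moves: [0, 0, 0, 0, 0, 0, 0, 0, 0, 0, 0, 0]

```text
clock: 13.12
eef_pos: [0.4906, -0.1079, 0.1539]
orientation: [-1.571, 0.001, 3.018]
ft_force: [0.2, 1.7, -0.4]
finger_gap: -0.0001
```

```bash
python3 - <<'E'
from rig import robot
from h import *
c=robot.camera('wrist');t=robot.camera('top');pickle.dump((c,t),open('pics/w5.pkl','wb'));print(robot.sense()['eef_pos'],robot.sense()['orientation'])
cv2.imwrite('pics/p5.png',c['img'][:,:,::-1])
E
```

```text
[ 0.49087696 -0.10726589  0.15387606] [-1.57143961e+00  1.78918417e-03  3.01982830e+00]
```

View pics/p5.png

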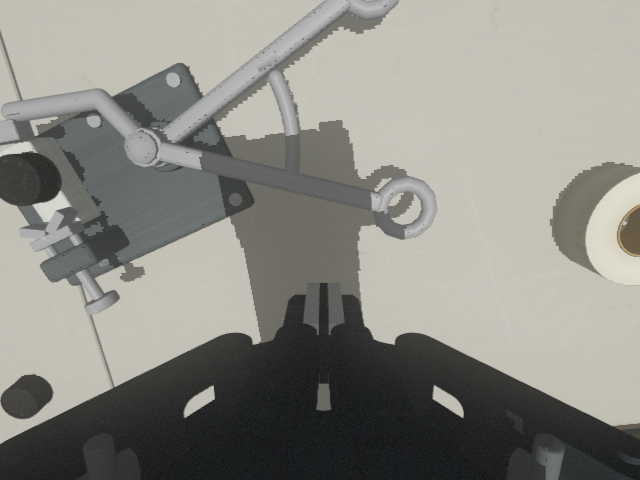

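```bash
python3 - <<'E'
from h import *
c,t=pickle.load(open('pics/w5.pkl','rb'))
p=ray(c,146,146,.058);s=ray(c,405,207,.052);d=(s-p)[:2];print(p,s,np.linalg.norm(d),np.degrees(np.arctan2(d[1],d[0])))
e=ray(c,325,202,.05);print('outer edge at col325',e, np.linalg.norm((e-p)[:2]))
k=ray(c,38,168,.057);print('cap',k)
E
```

```text
[ 0.56501938 -0.00986955  0.058     ] [ 0.50755668 -0.16300767  0.052     ] 0.16356420007449496 -110.5678223537663
outer edge at col325 [ 0.51673987 -0.11226014  0.05      ] 0.11320222791550243
cap [0.56037617 0.05951541 0.057     ]
```

arm_command:
  moves: [0, 0, -0.6, 0, 0, 0, 0, 0, -0.7, 0, 0, 0, 0, 0, -0.5, 0, 0, 0, 0, 0, -0.22, 0, 0, 0, 0, 0, 0, 0, 0, 0]

```text
clock: 13.85
eef_pos: [0.4902, -0.1078, 0.0519]
orientation: [-1.571, -0.0, 3.019]
ft_force: [-0.3, 0.6, 0.8]
finger_gap: -0.0001
```

arm_command:
  moves: [0.15, -0.05, 0, 0, 0, 0, 0.15, -0.05, 0, 0, 0, 0, 0, 0, 0, 0, 0, 0]

```text
clock: 14.22
eef_pos: [0.5059, -0.1139, 0.0525]
orientation: [-1.571, 0.001, 3.017]
ft_force: [-1.1, 0.5, 1.0]
finger_gap: 0.0
```

arm_command:
  moves: [0.09, -0.04, 0, 0, 0, 0, 0.09, -0.04, 0, 0, 0, 0, 0.09, -0.04, 0, 0, 0, 0, 0.09, -0.03, 0, 0, 0, 0, 0, 0, 0, 0, 0, 0]

```text
clock: 14.85
eef_pos: [0.523, -0.1209, 0.0518]
orientation: [-1.571, -0.0, 3.017]
ft_force: [-2.0, 2.9, 0.6]
finger_gap: 0.0004
```

```bash
cat > th.py <<'E'
from rig import robot
import numpy as np
from scipy.optimize import brentq
s=robot.sense();p=s['eef_pos'];d=p[:2]-[.566,-.008]
# perpendicular distance of TCP from bar centreline = 17 mm
f=lambda th:(lambda a:d[0]*np.sin(a)-d[1]*np.cos(a)-.017)(np.radians(-72.8)-.185-th)
th=brentq(f,-.3,.8);a=np.radians(-72.8)-.185-th
print('th',round(th,3),'r',round(d@[np.cos(a),np.sin(a)],4),'Fpush',round(s['ft_force'][:2]@[np.sin(a),-np.cos(a)],2),s['ft_force'].round(1),p.round(4),s['clock'])
E
python3 th.py
```

```text
th 0.338 r 0.1196 Fpush 2.55 [-2.   2.9  0.6] [ 0.523  -0.1209  0.0518] 14.85
```

arm_command:
  moves: [0.05, -0.02, 0, 0, 0, 0, 0.05, -0.02, 0, 0, 0, 0, 0, 0, 0, 0, 0, 0]

```text
clock: 15.22
eef_pos: [0.5275, -0.1226, 0.0517]
orientation: [-1.571, -0.001, 3.018]
ft_force: [-2.3, 3.6, 0.7]
finger_gap: 0.0001
```

```bash
python3 th.py
```

```text
th 0.298 r 0.1197 Fpush 2.95 [-2.3  3.6  0.7] [ 0.5275 -0.1226  0.0517] 15.225
```

arm_command:
  moves: [0.03, -0.01, 0, 0, 0, 0, 0.03, -0.01, 0, 0, 0, 0, 0, 0, 0, 0, 0, 0]

```text
clock: 15.6
eef_pos: [0.5301, -0.1233, 0.0516]
orientation: [-1.571, -0.002, 3.018]
ft_force: [-4.4, 5.3, -0.3]
finger_gap: -0.0
```

```bash
python3 th.py
```

```text
th 0.276 r 0.1195 Fpush 5.15 [-4.4  5.3 -0.3] [ 0.5301 -0.1233  0.0516] 15.6
```

arm_command:
  moves: [0.03, -0.005, 0, 0, 0, 0, 0.03, -0.005, 0, 0, 0, 0, 0, 0, 0, 0, 0, 0]

```text
clock: 15.98
eef_pos: [0.5335, -0.1244, 0.0517]
orientation: [-1.571, -0.001, 3.018]
ft_force: [-3.9, 3.3, 0.1]
finger_gap: -0.0002
```

```bash
python3 th.py
```

```text
th 0.247 r 0.1197 Fpush 4.28 [-3.9  3.3  0.1] [ 0.5335 -0.1244  0.0517] 15.975
```

arm_command:
  moves: [0.03, -0.005, 0, 0, 0, 0, 0.02, -0.005, 0, 0, 0, 0, 0, 0, 0, 0, 0, 0]

```text
clock: 16.35
eef_pos: [0.5352, -0.1247, 0.0517]
orientation: [-1.571, -0.003, 3.018]
ft_force: [-5.5, 3.9, 1.6]
finger_gap: 0.0001
```

```bash
python3 th.py
```

```text
th 0.232 r 0.1195 Fpush 5.91 [-5.5  3.9  1.6] [ 0.5352 -0.1247  0.0517] 16.35
```

arm_command:
  moves: [0.03, -0.005, 0, 0, 0, 0, 0.02, -0.005, 0, 0, 0, 0, 0, 0, 0, 0, 0, 0]

```text
clock: 16.73
eef_pos: [0.5358, -0.1248, 0.0516]
orientation: [-1.571, -0.006, 3.018]
ft_force: [-11.7, 5.8, 6.1]
finger_gap: 0.0001
```

```bash
python3 th.py
```

```text
th 0.227 r 0.1195 Fpush 12.29 [-11.7   5.8   6.1] [ 0.5358 -0.1248  0.0516] 16.725
```

arm_command:
  moves: [0.03, 0, 0, 0, 0, 0, 0.02, 0, 0, 0, 0, 0, 0, 0, 0, 0, 0, 0]

```text
clock: 17.1
eef_pos: [0.5376, -0.1251, 0.0515]
orientation: [-1.57, -0.008, 3.018]
ft_force: [-12.7, 4.2, 7.9]
finger_gap: 0.0002
```

```bash
python3 th.py
```

```text
th 0.212 r 0.1193 Fpush 13.02 [-12.7   4.2   7.9] [ 0.5376 -0.1251  0.0515] 17.1
```

arm_command:
  moves: [0.03, 0, 0, 0, 0, 0, 0.02, 0, 0, 0, 0, 0, 0, 0, 0, 0, 0, 0]

```text
clock: 17.48
eef_pos: [0.5391, -0.1253, 0.0515]
orientation: [-1.57, -0.009, 3.017]
ft_force: [-15.2, 4.5, 9.0]
finger_gap: 0.0002
```

```bash
python3 th.py
```

```text
th 0.199 r 0.1191 Fpush 15.55 [-15.2   4.5   9. ] [ 0.5391 -0.1253  0.0515] 17.475
```

arm_command:
  moves: [0.03, 0, 0, 0, 0, 0, 0.015, 0, 0, 0, 0, 0, 0, 0, 0, 0, 0, 0]

```text
clock: 17.85
eef_pos: [0.5404, -0.1254, 0.0514]
orientation: [-1.569, -0.011, 3.017]
ft_force: [-18.0, 4.8, 13.0]
finger_gap: -0.0002
```

```bash
python3 th.py
```

```text
th 0.188 r 0.1189 Fpush 18.29 [-18.    4.8  13. ] [ 0.5404 -0.1254  0.0514] 17.85
```

arm_command:
  moves: [-0.06, 0.005, 0, 0, 0, 0, -0.06, 0.005, 0, 0, 0, 0, 0, 0, 0, 0, 0, 0]

```text
clock: 18.23
eef_pos: [0.5369, -0.125, 0.0515]
orientation: [-1.57, -0.006, 3.017]
ft_force: [-11.8, 3.9, 6.4]
finger_gap: 0.0002
```

```bash
python3 th.py
```

```text
th 0.218 r 0.1193 Fpush 12.18 [-11.8   3.9   6.4] [ 0.5369 -0.125   0.0515] 18.225
```

arm_command:
  moves: [-0.03, 0.005, 0, 0, 0, 0, -0.02, 0.0, 0, 0, 0, 0, 0, 0, 0, 0, 0, 0]

```text
clock: 18.6
eef_pos: [0.5363, -0.1248, 0.0516]
orientation: [-1.57, -0.003, 3.017]
ft_force: [-6.4, 4.5, 1.3]
finger_gap: -0.0001
```

```bash
python3 th.py
```

```text
th 0.223 r 0.1194 Fpush 6.89 [-6.4  4.5  1.3] [ 0.5363 -0.1248  0.0516] 18.6
```

arm_command:
  moves: [-0.03, 0.005, 0, 0, 0, 0, -0.02, 0.005, 0, 0, 0, 0, 0, 0, 0, 0, 0, 0]

```text
clock: 18.98
eef_pos: [0.5358, -0.125, 0.0521]
orientation: [-1.57, 0.001, 3.017]
ft_force: [-1.4, 0.2, -0.7]
finger_gap: -0.0
```

```bash
python3 th.py
```

```text
th 0.227 r 0.1196 Fpush 1.38 [-1.4  0.2 -0.7] [ 0.5358 -0.125   0.0521] 18.975
```

arm_command:
  moves: [0.06, 0, 0, 0, 0, 0, 0.06, 0, 0, 0, 0, 0, 0.06, 0, 0, 0, 0, 0, 0.05, 0, 0, 0, 0, 0, 0, 0, 0, 0, 0, 0]

```text
clock: 19.6
eef_pos: [0.5412, -0.1254, 0.0516]
orientation: [-1.568, -0.01, 3.016]
ft_force: [-16.7, -1.0, 12.7]
finger_gap: -0.0008
```

```bash
python3 th.py
```

```text
th 0.181 r 0.1188 Fpush 16.61 [-16.7  -1.   12.7] [ 0.5412 -0.1254  0.0516] 19.6
```

arm_command:
  moves: [0.02, 0, 0, 0, 0, 0, 0, 0, 0, 0, 0, 0]

```text
clock: 19.85
eef_pos: [0.5422, -0.1255, 0.0516]
orientation: [-1.568, -0.01, 3.016]
ft_force: [-16.4, -1.7, 12.3]
finger_gap: 0.0002
```

```bash
python3 th.py
```

```text
th 0.173 r 0.1187 Fpush 16.29 [-16.4  -1.7  12.3] [ 0.5422 -0.1255  0.0516] 19.85
```

arm_command:
  moves: [0.015, 0, 0, 0, 0, 0, 0, 0, 0, 0, 0, 0]

```text
clock: 20.1
eef_pos: [0.5425, -0.1255, 0.0516]
orientation: [-1.568, -0.011, 3.016]
ft_force: [-17.8, -1.3, 13.4]
finger_gap: 0.0002
```

arm_command:
  moves: [-0.05, 0, 0, 0, 0, 0, -0.05, 0, 0, 0, 0, 0, -0.05, 0, 0, 0, 0, 0, 0, 0, 0, 0, 0, 0]

```text
clock: 20.6
eef_pos: [0.5409, -0.1249, 0.052]
orientation: [-1.57, 0.0, 3.017]
ft_force: [-3.6, -3.1, 0.9]
finger_gap: 0.0001
```

```bash
python3 th.py
```

```text
th 0.184 r 0.1184 Fpush 3.36 [-3.6 -3.1  0.9] [ 0.5409 -0.1249  0.052 ] 20.6
```

arm_command:
  moves: [-0.1, 0.0, 0, 0, 0, 0, -0.3, 0, 0, 0, 0, 0, -0.4, 0, 0, 0, 0, 0, 0, 0, 0.5, 0, 0, 0, 0, 0, 0.8, 0, 0, 0]

```text
clock: 21.22
eef_pos: [0.5008, -0.1237, 0.1171]
orientation: [-1.572, -0.001, 3.018]
ft_force: [1.1, 0.2, 0.6]
finger_gap: -0.0002
```

arm_command:
  moves: [0, 0, 0.8, 0, 0, 0, 0, 0, 0.3, 0, 0, 0, 0, 0, 0, 0, 0, 0, 0, 0, 0, 0, 0, 0, 0, 0, 0, 0, 0, 0]

```text
clock: 21.85
eef_pos: [0.5004, -0.1241, 0.1707]
orientation: [-1.571, -0.002, 3.018]
ft_force: [-0.0, -0.2, 0.5]
finger_gap: -0.0004
```

```bash
python3 - <<'E'
from rig import robot
from h import *
c=robot.camera('wrist');pickle.dump(c,open('pics/w6.pkl','wb'));print(robot.sense()['eef_pos'],robot.sense()['ft_force'],robot.sense()['clock'])
cv2.imwrite('pics/p6.png',c['img'][:,:,::-1])
E
```

```text
[ 0.50045603 -0.12417912  0.17078751] [-0.19167771  0.41836187  0.24451836] 21.9
```

View pics/p6.png

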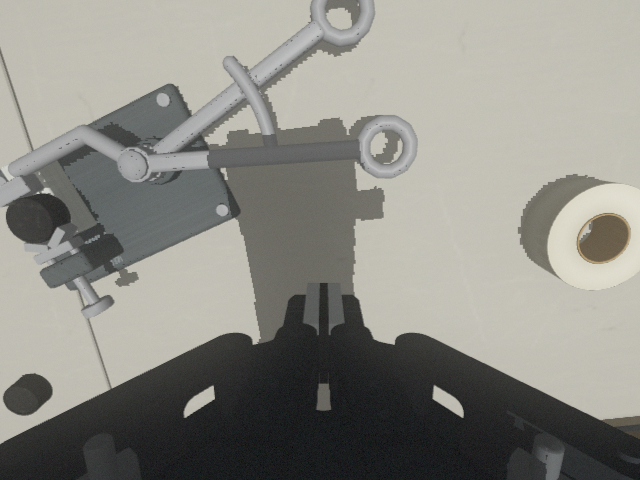

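```bash
python3 - <<'E'
from rig import robot
from h import *
c=pickle.load(open('pics/w6.pkl','rb'))
p=ray(c,134,163,.058);s=ray(c,387,147,.052);d=(s-p)[:2];a=np.arctan2(d[1],d[0]);print('lever',np.radians(-72.8)-.185-a)
k=ray(c,38,216,.057)[:2]-p[:2];A=np.radians(107.2);print('cap in clamp',k@[np.cos(A),np.sin(A)],k@[-np.sin(A),np.cos(A)])
robot.job_done()
E
```

```text
lever 0.17885271507914835
cap in clamp 0.07907221506636536 0.0032737734097451933
the job is handed in; nothing more can be done
```

The job is handed in. The cap is held in the sprung V jaw by the ratchet, and by every check I made the run met the task. No verdict was reported.

- **Release:** I pressed the ratchet handle straight down about 8 mm at roughly 3.5 N. A top picture showed the clamp sprung fully open, and a later wrist picture put the lever at about 0.475 rad.
- **Placing:** I took the cap from the yellow notebook, laid it flat on the seat and let go. The next wrist picture showed it lying between the jaws with the clamp still open.
- **Closing:** Pushing the swinging handle, I felt the cap meet the V at about 0.23 rad by my estimate (12 N).
    - **First tooth:** The handle caught at an estimated 0.22 rad, the 0.21 tooth. That was barely past first contact, so I could not be sure of a firm grip and pushed on.
    - **Second tooth:** It clicked in at an estimated 0.18 rad, the 0.165 tooth. The most push force I saw was 18.3 N, and it stayed clear of the V's stop by my estimate.
- **Last checks:** With the arm clear of everything, the final wrist picture showed the handle held in.
    - **Lever:** It measured 0.179 rad in that picture. My estimates read about 0.015 rad above the tooth values throughout, which I put down to calibration.
    - **Cap:** It sits at about x 79 mm, y 3 mm in the clamp frame, and looked flat against the V.
    - **Not measured:** The grip force itself could not be read. From the V's compression I estimate about 15 N. I did not measure the bottles and spare caps again at the end, but the arm never came near them.

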